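# Free the jammed cutlery caddy from the bin

### The arm

A 6-joint arm with a two-finger parallel gripper is mounted at the origin on a cart in front of the work surface, level with it; the furniture and walls round the work are solid. World frame = base frame: x ahead of the robot, y to its left, z up, the work surface at z = 0. Lengths are in m, angles in rad, forces in N, time in s.
With the tool pointing down it reaches from about 0.225 to 0.875 m from the base axis. Payload 3.4 kg.
Tool frame: the origin (TCP) lies on the centre line of the jaws, within the pads' length; the fingertips stand 22 mm ahead of it and the grasp point (between the pads) lies 3 mm ahead of it; z points along the fingers, y is the line along which they close (so a half turn about z gives the same grasp; the last joint's range is limited). The gripper opens to 85 mm and grips with 20 to 120 N. Pads are 22 mm wide; open, the fingers measure 114 mm over their backs; the gripper's body (76 mm by 85 mm) begins 54 mm behind the grasp point. The pads swing forward as they close: fully open they stand 13 mm farther back than shut.
Start: joints at [1.136, 0.276, 1.505, -0, 1.361, -0.121], TCP at [0.178, 0.547, 0.253] pointing down, gripper open.
Joint ranges: [-2.89, 2.89], [-0.75, 2.08], [0.22, 2.7], [-1.18, 4.32], [0.11, 2.71], [-2.7, 2.7]. Speed limits (rad/s): [2.57, 2.57, 3.14, 3.14, 3.14, 3.14].

### API

Orientations are given as a unit quaternion [w, x, y, z].
In Python, from rig import manip gives the robot as it stands.
- The arm moves only by the shell command python3 steer.py 'ROWS' [OPENING] [FORCE]. ROWS is a JSON list of rows, 1 to 5 of them, each written [[dx, dy, dz], turn]: dx, dy, dz in m, then a turn about the tool's z in rad; each row shifts and turns the commanded pose from where the row before left it, along the tool's axes as they then stand; what a row does not reach is not made up. A row lasts 1/12 s, in which the tool goes at most 0.0417 m and 0.125 rad, less where a joint would pass 70% of its speed; a pose out of reach is approached as far as the arm can. OPENING is the finger opening in m, set as the command begins (- or left out keeps the last). The fingers move at their own pace and stop on an object; FORCE is the grip in N (left out, the last holds). Time passes only in rows, so rows that do not move let the fingers close. It prints the time, the measured TCP pose, the force, the opening and the grip force at its end. Input that does not fit is refused with a message, and nothing moves.
- manip.get_state(): the state, without advancing time (a new reading comes with each control period).
- manip.get_image(name): name is "scene" or "side" or "wrist"; returns a dict with "img" (480x640x3 uint8, red, green, blue), "camera_matrix" (3x3 intrinsics, pixels), "k1" (the pictures are not rectified: a ray, as slopes to the right and down, at radius r is drawn at 1 + k1 r^2 times it, then the intrinsics apply), "T" (4x4, takes a point from camera to world coordinates); the wrist camera has in their place "hand_eye" (4x4, takes a point from camera to tool coordinates, whose origin is the TCP and whose axes are the flange's). Camera axes: x right, y down, z forward; pixel columns grow to the right and rows downward; lengths in m; the calibration is good to about 2 mm. A picture is of the moment at which its call begins: read the wrist's pose just before it. There is no depth.
- manip.sign_off(): hands the job in; it is judged then, once.
The state is a dict: "clock": time; "qpos": joint angles; "qd": joint speeds; "effort": joint torques, N m; "position": TCP position; "ee_rot": TCP orientation; "contact_force": force on the tool from outside, world axes, zero at the start; "moment": the same for the moment, N m; "width": finger opening in m; "gripper_force": force on a finger pad.
Only numpy, scipy, OpenCV 4.12 (cv2) and the standard library are available. Lean on these libraries where they do the work, as an engineer would, in place of code of your own. Each camera call takes 0.05 s, during which the arm holds its last target. There are 200 camera calls.

### The job

The wooden cutlery caddy has slipped down at a slant inside the deep grey bin and its end corners are caught below the inturned rims. Turn it level while it is still inside the bin so that its corners come free, without forcing it against the bin, then lift it out and set it down gently, upright, flat on the floor of the empty bamboo tray beside the bin. Leave the kitchen timer between them, and the mug and the stoneware jar behind them, where they are.

Things in the scene. Friction and masses are not known exactly. Their poses are not given: they have to be found in the camera images.
- caddy: Open wooden cutlery caddy, loose, about 0.35 kg: box 80 (own x) x 150 (y) x 80 mm (z), walls 6 mm, with a flat carrying grip over its middle, 160 mm high in all. Origin: centre of its underside; z out of its mouth. It starts in the bin, long axis along the bin's, tilted 18 degrees about its x: +y end down on the bin floor by the +y wall, underside leaning on the step's edge.
- caddy_grip (a point): Centre of the caddy's grip, 142 mm above its origin, same axes: a flat upright bar, 14 mm thick along caddy y (take it across this), 72 mm along x, 36 mm along z, on two 12 mm posts 28 mm either side. Between bar and box (80 to 124 mm up) there is nothing else. At the start it stands above the bin's rim and leans towards the bin's +y end; a tool tilted with it fits its flat faces.
- bin: Deep grey open bin, fixed: 106 (its x) x 192 (y) x 129 mm high outside, rim beads to 117 x 203 mm. Origin: centre of its underside, on the worktop; z up. Walls and floor 5 mm, inside 96 x 182 mm. A step 41 mm high (above the worktop) fills the -y end of its floor, edge at y = -46.5 mm; the lower floor is too short for the caddy to lie level on it.
- bin_mouth (a point): Centre of the bin's mouth, 129 mm above its origin, same axes. At both ends (+y, -y) a 6 mm thick rim turns inwards 11 mm (underside 123 mm above the worktop): the mouth is 160 mm (y) x 96 mm (x). Tilted over about 8 degrees the caddy is too long for it. Centred, with its middle (40 mm above its origin) about 93 mm above the worktop, the caddy can be turned level below the rims.
- tray: Loose low bamboo tray, 170 mm (its x) x 260 mm (its y), 26 mm high, 0.45 kg, empty, on the worktop on the other side of the timer from the bin (another one, with a cup, stands far back). Origin: centre of its underside; z up. Floor 8 mm thick, rims 10 mm thick: inside 150 x 240 mm. The caddy fits with its long side along the tray's y axis.
- timer: Round kitchen timer, white foot and blue-green top, 69 mm wide, 48 mm high, loose, standing between the bin and the tray; leave alone. Origin: centre of its underside.
- mug: White mug, 77 x 109 x 98 mm, loose, behind the work; leave alone. Origin: centre of its underside.
- jar: Off-white stoneware jar with a wooden lid (fixed on), 72 mm wide, 105 mm high, loose, behind the work; leave alone. Origin: centre of its underside.

How it is judged:
On the way, in this order (a step that is already met when the one before it is completed fails the run):
1. the caddy is level (within 8 degrees) and raised off its slant while its underside is still inside the bin (angle between caddy's own z axis and vertical below 0.14 rad and z of caddy in the frame of bin between 0.035 and 0.125 m and horizontal distance between caddy and bin below 0.03 m), for 0.1 s.
2. the caddy has been lifted out: its underside is above the bin's rim (z of caddy in the frame of bin above 0.129 m), for 0.1 s.
At the end, for the whole second after the job is handed in: The caddy stands upright (within 3 degrees) and at rest, flat on the floor of the bamboo tray (underside within 4 mm of it) and inside its rims; the tray lies flat on the worktop (angle between caddy's own z axis and vertical below 0.05 rad and z of caddy in the frame of tray between 0.004 and 0.012 m and x of caddy in the frame of tray between -0.045 and 0.045 m and y of caddy in the frame of tray between -0.055 and 0.055 m and contact force between caddy and tray above 0.5 N and height (world z) of tray below 0.005 m and angle between tray's own z axis and vertical below 0.03 rad and linear speed of caddy below 0.02 m/s); the robot touches nothing.
It fails at once if the caddy is forced against the bin (more than 40 N) (contact force between caddy and bin above 40 N).
It fails at once if the caddy is dropped or pressed hard onto the tray (more than 45 N) (contact force between caddy and tray above 45 N).
It fails at once if the timer is moved by more than 30 mm (distance of timer from where it was at the start of the episode above 0.03 m).
It fails at once if the mug is moved by more than 30 mm (distance of mug from where it was at the start of the episode above 0.03 m).
It fails at once if the jar is moved by more than 30 mm (distance of jar from where it was at the start of the episode above 0.03 m).
It also fails if it takes over 54 s, if anything falls off the work surface, if the arm or the gripper's body presses on something with over 40 N, if the wrist force passes 120 N, or if a joint passes its speed limit or range.

## Working session

There is one attempt and no reset: what is moved stays moved. The work goes in short steps, Python scripts to look and compute and a shell command to move; the robot and the scene stay as the last step left them, time stands still between calls to the robot, and variables do not carry over. Pictures are saved under pics/ and viewed, at most 10 in all, crops included, and the job is handed in when it is done.

```bash
ls; mkdir -p pics
cat > h.py <<'E'
from rig import manip
import cv2, numpy as np
from scipy.spatial.transform import Rotation as R
def grab(n,f=None):
    d=manip.get_image(n)
    if f: cv2.imwrite('pics/'+f,d['img'][:,:,::-1])
    return d
E
python3 - <<'E'
from h import *
for n in('scene','side'):
    d=grab(n,n+'0.png'); print(n,d['camera_matrix'],d['k1'],d['T'].round(4).tolist())
    np.save('pics/'+n+'0.npy',d,allow_pickle=True)
print(manip.get_state())
E
```

```text
pics
rig.py
steer.py
scene [[446.50217113   0.         323.33650794]
 [  0.         446.50217113 232.22422685]
 [  0.           0.           1.        ]] 0.012032407694964423 [[-0.4382, -0.6815, 0.5861, 0.0991], [-0.8988, 0.3246, -0.2946, 0.2831], [0.0105, -0.6559, -0.7548, 0.7982], [0.0, 0.0, 0.0, 1.0]]
side [[544.07210961   0.         322.1795878 ]
 [  0.         544.07210961 235.76412339]
 [  0.           0.           1.        ]] -0.15742218704261576 [[-0.9912, -0.0841, 0.1026, 0.5242], [-0.1327, 0.6269, -0.7677, 0.8018], [0.0002, -0.7745, -0.6325, 0.79], [0.0, 0.0, 0.0, 1.0]]
{'clock': 0.1, 'qpos': array([ 1.13600575e+00,  2.76564273e-01,  1.50603223e+00, -1.11164874e-05,
        1.36070340e+00, -1.21019402e-01]), 'qd': array([-0.00022158, -0.00066901, -0.00316583,  0.00069352, -0.00058342,
        0.00131808]), 'effort': array([ 1.18758133e-03, -4.17701733e+01, -2.46405137e+01, -2.60750012e-04,
        5.86288239e-03, -2.20822852e-05]), 'position': array([0.17730315, 0.54651388, 0.2524974 ]), 'ee_rot': array([-2.28958808e-04,  1.56241597e-01,  9.87718500e-01, -8.22365994e-04]), 'contact_force': array([ 0.22672734, -0.53992977, -0.22273799]), 'moment': array([0.03317944, 0.00055829, 0.01317104]), 'gripper_force': 0.0, 'width': 0.08532451670734731}
```

View pics/scene0.png

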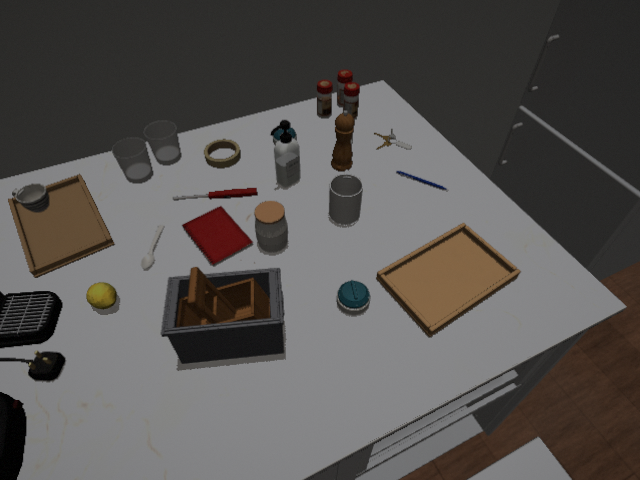

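View pics/side0.png

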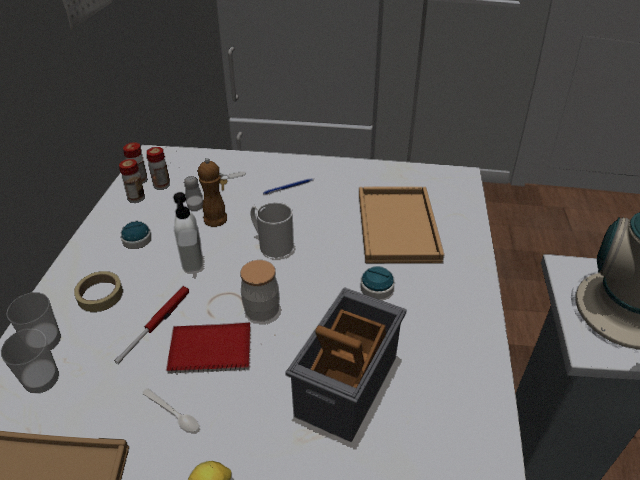

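The scene view shows the bin at about (225,310), the grip near (200,297), the timer at (353,295) and the tray at (448,275). In the side view the bin is at (348,360), the grip at (340,338) and the tray at (400,222). I'll enlarge the bin to get accurate corners.

Run:
```python
import cv2,numpy as np
a=cv2.imread('pics/scene0.png')[255:365,155:295]; b=cv2.imread('pics/side0.png')[280:440,280:415]
f=lambda i,s:cv2.convertScaleAbs(cv2.resize(i,None,fx=s,fy=s,interpolation=cv2.INTER_CUBIC),alpha=1.8,beta=20)
A=f(a,3);B=f(b,2.9)
h=max(A.shape[0],B.shape[0]);o=np.zeros((h,A.shape[1]+B.shape[1],3),np.uint8)
o[:A.shape[0],:A.shape[1]]=A;o[:B.shape[0],A.shape[1]:]=B
o=cv2.resize(o,None,fx=.98,fy=.98) if o.shape[1]>800 else o
print(o.shape,A.shape,B.shape);cv2.imwrite('pics/crop0.png',o)
```

```text
(455, 796, 3) (330, 420, 3) (464, 392, 3)
```

View pics/crop0.png

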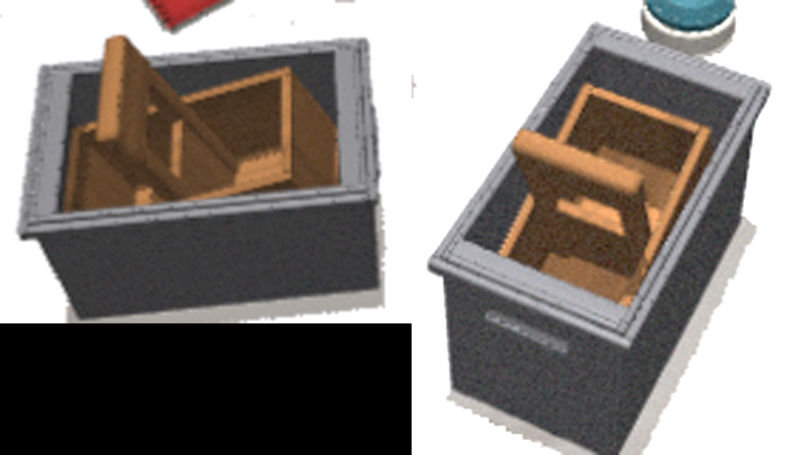

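The crop shows the bin's rim corners clearly in both views. Scene: (40,67), (368,40), (378,197), (22,233). Side: (593,25), (769,88), (630,342), (432,265). The grip leans towards the end that's left in the scene view. Next I cast these points, plus the timer and tray.

```bash
cat >> h.py <<'E'
def load(n): return np.load('pics/%s.npy'%n,allow_pickle=True).item()
def rays(d,p,T=None):
    p=np.array(p,float).reshape(-1,2); K=d['camera_matrix']; T=d['T'] if T is None else T
    s=cv2.undistortPoints(p[:,None],K,np.array([d['k1'],0,0,0]))[:,0]
    return T[:3,3], np.c_[s,np.ones(len(s))]@T[:3,:3].T
def onplane(d,p,z,T=None):
    o,r=rays(d,p,T); return o+r*((z-o[2])/r[:,2])[:,None]
def tri(d1,p1,d2,p2):
    o1,r1=rays(d1,p1);o2,r2=rays(d2,p2);out=[]
    for a,b in zip(r1,r2):
        t=np.linalg.lstsq(np.c_[a,-b],o2-o1,rcond=None)[0]; A=o1+a*t[0];B=o2+b*t[1]
        out.append(np.r_[(A+B)/2,np.linalg.norm(A-B)])
    return np.array(out)
E
python3 - <<'E'
from h import *
np.set_printoptions(precision=4,suppress=True)
S,D=load('scene0'),load('side0')
sc=lambda L:[(155+u/2.94,255+v/2.94) for u,v in L]
sd=lambda L:[(280+(u-411.6)/2.842,280+v/2.842) for u,v in L]
# order: +y far(left TL), right TL.. matched per corner
a=sc([(40,67),(368,40),(378,197),(22,233)]); b=sd([(432,265),(593,25),(769,88),(630,342)])
print('tri',tri(S,a,D,b))
for d,p in((S,a),(D,b)):
    q=onplane(d,p,.128)[:,:2]; c=q.mean(0); l=(q[0]+q[3]-q[1]-q[2])/2; w=(q[1]+q[0]-q[2]-q[3])/2
    print('bin',c,'L',np.linalg.norm(l),'yaw+y',np.degrees(np.arctan2(l[1],l[0])),'W',np.linalg.norm(w),np.degrees(np.arctan2(w[1],w[0])))
print('grip top',tri(S,sc([(115,90)]),D,sd([(580,160)])))
for d,bl in((S,(300,200,560,345)),(D,(330,170,460,280))):
    x0,y0,x1,y1=bl; im=d['img'][y0:y1,x0:x1]; h=cv2.cvtColor(im,cv2.COLOR_RGB2HSV)
    m=cv2.inRange(h,(8,70,50),(28,255,255)); cs=cv2.findContours(m,0,2)[0]; c=max(cs,key=cv2.contourArea)
    e=cv2.approxPolyDP(cv2.convexHull(c),6,True)[:,0]+[x0,y0]; print('tray',e.tolist()); q=onplane(d,e,.026); print(q)
    r=cv2.minAreaRect(onplane(d,c[:,0]+[x0,y0],.026)[:,:2].astype(np.float32)); print('tray rect',r)
    m=cv2.inRange(h,(85,80,30),(110,255,255)); c=max(cv2.findContours(m,0,2)[0],key=cv2.contourArea)
    (x,y),_,_=cv2.fitEllipse(c); print('timer',onplane(d,[(x+x0,y+y0)],.04))
E
```

```text
tri [[0.6409 0.3236 0.128  0.0016]
 [0.576  0.1322 0.1241 0.0006]
 [0.4688 0.1703 0.1241 0.0021]
 [0.5335 0.3585 0.1281 0.0009]]
bin [0.554  0.2463] L 0.20081429832846368 yaw+y 70.54993051343328 W 0.11324503208439139 -18.755291494357355
bin [0.5545 0.2485] L 0.19652828605533612 yaw+y 70.66665446787235 W 0.1127011038090508 -18.65489832033935
grip top [[0.5678 0.2858 0.178  0.0009]]
tray [[463, 223], [519, 272], [431, 331], [377, 273]]
[[ 0.5838 -0.326   0.026 ]
 [ 0.418  -0.346   0.026 ]
 [ 0.3831 -0.095   0.026 ]
 [ 0.5464 -0.071   0.026 ]]
tray rect ((0.483701229095459, -0.2109127640724182), (0.17001394927501678, 0.26007750630378723), 7.999196529388428)
timer [[0.514  0.0051 0.04  ]]
tray [[425, 187], [442, 261], [366, 262], [359, 188]]
[[ 0.4177 -0.3518  0.026 ]
 [ 0.3856 -0.0754  0.026 ]
 [ 0.5455 -0.0513  0.026 ]
 [ 0.5822 -0.3241  0.026 ]]
tray rect ((0.48168471455574036, -0.20105966925621033), (0.17067646980285645, 0.2813456356525421), 7.77148962020874)
timer [[0.5193 0.0097 0.04  ]]
```

Everything agrees: the bin is at (0.5545, 0.247) with its +y axis at yaw 70.6°. The measured grip top matches the 18° tilt geometry to 2 mm. The tray is at (0.483, −0.21) with its long axis at 98°. The tool can only yaw, so I'll pinch the bar lightly (20 N). The pads should then bring it level while I lift and move it towards the bin's −y end.

```bash
cat >> h.py <<'E'
def go(p,yaw=None):
    s=manip.get_state(); M=R.from_quat(s['ee_rot'],scalar_first=True).as_matrix()
    print('t',round(s['clock'],2),'pos',s['position'].round(4),'tooly yaw',np.degrees(np.arctan2(M[1,1],M[0,1])).round(2),'toolz',M[:,2].round(3))
    print('F',s['contact_force'].round(1),'M',s['moment'].round(2),'w',s['width'].round(4),'g',s['gripper_force'],'q6',s['qpos'][5].round(2))
    if yaw is not None:
        y=np.arctan2(M[1,1],M[0,1]); d=y-np.radians(yaw); d=(d+np.pi/2)%np.pi-np.pi/2
        print('turn about tool z',d.round(4)); M=M@R.from_euler('z',d).as_matrix()
    if p is not None: print('then tool dxyz',((np.array(p)-s['position'])@M).round(4))
E
python3 -c "
from h import *
go([.5665,.2815,.23],70.6)"
```

```text
t 0.1 pos [0.1773 0.5465 0.2525] tooly yaw 72.02 toolz [-0.001 -0.002 -1.   ]Traceback (most recent call last):
  File "<string>", line 3, in <module>
    go([.5665,.2815,.23],70.6)
    ~~^^^^^^^^^^^^^^^^^^^^^^^^
  File "h.py", line 24, in go
    print('F',s['contact_force'].round(1),'M',s['moment'].round(2),'w',s['width'].round(4),'g',s['gripper_force'],'q6',s['qpos'][5].round(2))
                                                                       ^^^^^^^^^^^^^^^^
AttributeError: 'float' object has no attribute 'round'
```

```bash
sed -i "s/s\['width'\].round(4)/round(s['width'],4)/" h.py; python3 -c "
from h import *
go([.5665,.2815,.23],70.6)"
```

```text
t 0.1 pos [0.1773 0.5465 0.2525] tooly yaw 72.02 toolz [-0.001 -0.002 -1.   ]
F [ 0.2 -0.5 -0.2] M [0.03 0.   0.01] w 0.0853 g 0.0 q6 -0.12
turn about tool z 0.0248
then tool dxyz [-0.4551 -0.1207  0.0226]
```

```bash
python3 steer.py '[[[0,0,0],0.0248],[[-0.038,-0.01,0.002],0],[[-0.038,-0.01,0.002],0],[[-0.038,-0.01,0.002],0],[[-0.038,-0.01,0.002],0]]'
python3 steer.py '[[[-0.038,-0.01,0.002],0],[[-0.038,-0.01,0.002],0],[[-0.038,-0.01,0.002],0],[[-0.038,-0.01,0.002],0],[[-0.038,-0.01,0.002],0]]'
python3 steer.py '[[[-0.038,-0.01,0.002],0],[[-0.038,-0.01,0.002],0],[[-0.038,-0.01,0.002],0],[[0,0,0],0],[[0,0,0],0]]'
python3 - <<'E'
from h import *
go([.5665,.2815,.165],70.6)
s=manip.get_state(); d=manip.get_image('wrist'); cv2.imwrite('pics/w1.png',d['img'][:,:,::-1]); d['st']=s; np.save('pics/w1.npy',d,allow_pickle=True)
E
```

```text
clock: 0.52
position: [0.3084, 0.4577, 0.2451]
ee_rot: [-0.0, 0.168, 0.986, -0.0]
contact_force: [0.3, -0.3, 0.1]
width: 0.0853
gripper_force: 0.0
clock: 0.93
position: [0.4715, 0.347, 0.2351]
ee_rot: [-0.0, 0.169, 0.986, 0.0]
contact_force: [-0.2, 1.2, -0.2]
width: 0.0857
gripper_force: 0.0
clock: 1.35
position: [0.5692, 0.2806, 0.2282]
ee_rot: [-0.001, 0.171, 0.985, -0.0]
contact_force: [-1.1, -0.1, -0.2]
width: 0.0853
gripper_force: 0.0
t 1.35 pos [0.5692 0.2806 0.2282] tooly yaw 70.34 toolz [-0.001 -0.    -1.   ]
F [-1.1 -0.1 -0.2] M [-0.01  0.   -0.04] w 0.0853 g 0.0 q6 -0.88
turn about tool z -0.0045
then tool dxyz [ 0.0028 -0.      0.0632]
```

View pics/w1.png

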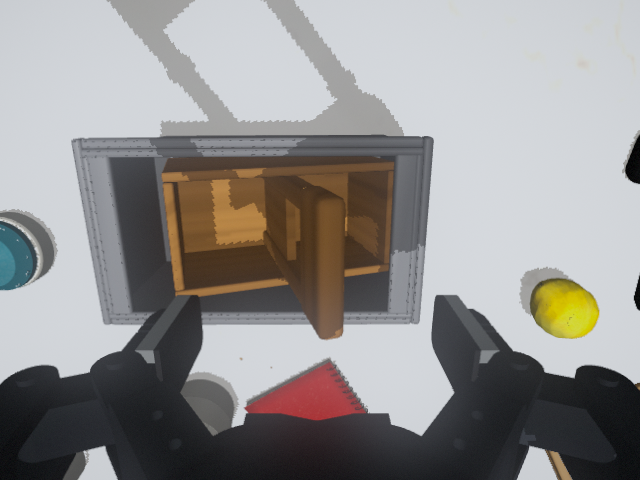

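The wrist view shows the bar's top face running from (322,195) to (330,333), between the fingers at x≈198 and 437. I'll check its position and yaw.

Run:
```python
from h import *
d=load('w1');s=d['st'];T=np.eye(4);T[:3,:3]=R.from_quat(s['ee_rot'],scalar_first=True).as_matrix();T[:3,3]=s['position'];T=T@d['hand_eye']
f=lambda a,z:onplane(d,a,z,T)
q=f([(322,193),(330,334)],.179)[:,:2];v=q[0]-q[1];print('bar',q,np.linalg.norm(v),np.degrees(np.arctan2(v[1],v[0])),'c',q.mean(0))
q=f([(75,140),(433,138),(418,322),(105,323)],.127)[:,:2];l=(q[1]+q[2]-q[0]-q[3])/2
print('bin',q.mean(0),np.linalg.norm(l),np.degrees(np.arctan2(l[1],l[0])),q)
```

```text
bar [[0.53431468 0.29574004]
 [0.6018456  0.27614555]] 0.07031621763831204 163.81960549200582 c [0.56808014 0.28594279]
bin [0.55662259 0.24787136] 0.19891131004931556 70.68253476356831 [[0.470059   0.17353836]
 [0.53581519 0.36080535]
 [0.64323026 0.32265001]
 [0.5773859  0.13449173]]
```

```bash
python3 steer.py '[[[0.0028,0,0.016],0],[[0,0,0.016],0],[[0,0,0.016],0],[[0,0,0.014],0],[[0,0,0],0]]' 0.05
python3 steer.py '[[[0,0,0],0],[[0,0,0],0]]'; python3 -c "
from h import *
go([.566,.2805,.165],70.7)"
```

```text
clock: 1.82
position: [0.5616, 0.2838, 0.1645]
ee_rot: [-0.003, 0.168, 0.986, -0.001]
contact_force: [-1.1, 1.0, -0.1]
width: 0.0499
gripper_force: 0.0
clock: 1.98
position: [0.5648, 0.2842, 0.1684]
ee_rot: [0.001, 0.168, 0.986, 0.0]
contact_force: [-0.1, -0.8, 0.8]
width: 0.0498
gripper_force: 0.0
t 1.98 pos [0.5648 0.2842 0.1684] tooly yaw 70.66 toolz [ 0.001  0.001 -1.   ]
F [-0.1 -0.8  0.8] M [ 0.    0.01 -0.02] w 0.0498 g 0.0 q6 -0.88
turn about tool z -0.0007
then tool dxyz [-0.0023 -0.0031  0.0034]
```

```bash
python3 steer.py '[[[-0.002,-0.003,0.0025],0],[[0,0,0],0],[[0,0,0],0]]' 0.028 20
python3 steer.py '[[[0,0,0],0],[[0,0,0],0]]' 0.02 20
python3 -c "
from h import *
go([.566,.2805,.165],70.7)"
```

```text
clock: 2.23
position: [0.5668, 0.2804, 0.1658]
ee_rot: [0.001, 0.169, 0.986, 0.001]
contact_force: [1.2, 1.5, 0.6]
width: 0.0278
gripper_force: 1.1
clock: 2.4
position: [0.5668, 0.28, 0.1664]
ee_rot: [0.001, 0.169, 0.986, 0.001]
contact_force: [-0.6, 2.2, 6.5]
width: 0.0225
gripper_force: 19.3
t 2.4 pos [0.5668 0.28   0.1664] tooly yaw 70.6 toolz [ 0.002  0.001 -1.   ]
F [-0.6  2.2  6.5] M [-0.18  0.19 -0.01] w 0.0225 g 19.28148239850998 q6 -0.88
turn about tool z -0.0018
then tool dxyz [0.0009 0.0002 0.0014]
```

```bash
python3 steer.py '[[[0,-0.001,-0.002],0],[[0,-0.002,-0.002],0],[[0,-0.002,-0.002],0],[[0,0,0],0]]' 0.01 20
python3 steer.py '[[[0,-0.002,-0.002],0],[[0,-0.002,-0.002],0],[[0,0,0],0]]'
python3 -c "
from h import *
go(None)
grab('side','side1.png')"
```

```text
clock: 2.73
position: [0.5642, 0.2742, 0.1711]
ee_rot: [0.0, 0.169, 0.986, -0.0]
contact_force: [1.2, -0.5, 0.6]
width: 0.0205
gripper_force: 21.1
clock: 2.98
position: [0.5624, 0.2704, 0.1747]
ee_rot: [-0.001, 0.169, 0.986, -0.001]
contact_force: [0.0, -1.2, -1.0]
width: 0.0193
gripper_force: 20.4
t 2.98 pos [0.5624 0.2704 0.1747] tooly yaw 70.58 toolz [-0.001 -0.001 -1.   ]
F [ 0.  -1.2 -1. ] M [-0.45  0.19  0.03] w 0.0193 g 20.4110418073833 q6 -0.89
```

```bash
python3 steer.py '[[[0,-0.003,-0.003],0],[[0,-0.003,-0.003],0],[[0,-0.003,-0.003],0],[[0,0,0],0]]'
python3 steer.py '[[[0,-0.003,-0.003],0],[[0,-0.003,-0.003],0],[[0,0,0],0]]'
python3 steer.py '[[[0,-0.003,-0.003],0],[[0,-0.003,-0.003],0],[[0,0,0],0],[[0,0,0],0]]'
python3 -c "
from h import *
go([.5555,.2475,.198],70.7)
grab('side','side2.png');d=manip.get_image('wrist');cv2.imwrite('pics/w2.png',d['img'][:,:,::-1])
a=cv2.imread('pics/side2.png')[230:430,250:430];b=cv2.imread('pics/w2.png')[:330]
cv2.imwrite('pics/c2.png',cv2.convertScaleAbs(cv2.resize(a,None,fx=3,fy=3),alpha=1.8,beta=20))"
```

```text
clock: 3.37
position: [0.5598, 0.2621, 0.1845]
ee_rot: [0.0, 0.169, 0.986, -0.0]
contact_force: [-1.0, -1.4, -0.7]
width: 0.0141
gripper_force: 21.1
clock: 3.62
position: [0.5577, 0.2571, 0.1892]
ee_rot: [-0.0, 0.169, 0.986, 0.0]
contact_force: [0.1, -1.6, -5.1]
width: 0.0138
gripper_force: 22.2
clock: 3.95
position: [0.5555, 0.2548, 0.1907]
ee_rot: [-0.003, 0.169, 0.986, 0.002]
contact_force: [6.1, 10.9, -26.8]
width: 0.0138
gripper_force: 31.5
t 3.95 pos [0.5555 0.2548 0.1907] tooly yaw 70.55 toolz [-0.004  0.006 -1.   ]
F [  6.1  10.9 -26.8] M [ 0.99 -0.71 -0.22] w 0.0138 g 31.482598185539246 q6 -0.92
turn about tool z -0.0026
then tool dxyz [-0.0023 -0.0069 -0.0073]
```

View pics/c2.png

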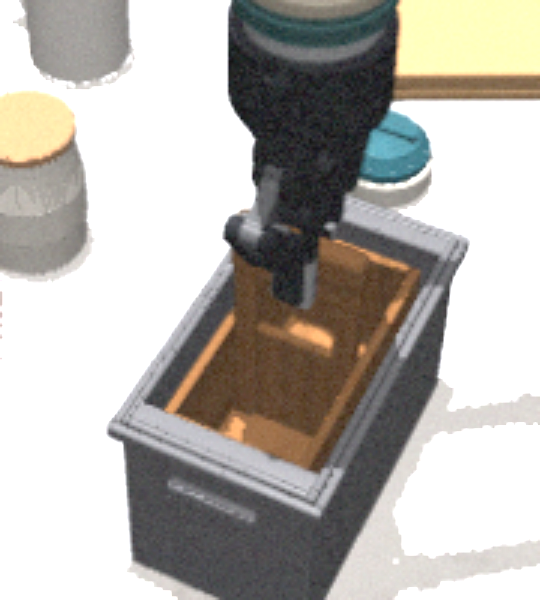

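The crop shows the caddy level, but its +y end (front, around (240,430) in the crop) is still under the +y rim. The wrist reads 27 N downward. I'll back down first, then move towards −y to centre it before raising.

```bash
python3 steer.py '[[[0,0,0.006],0],[[0,0,0.006],0],[[0,0,0.002],0],[[0,0,0],0]]'
python3 -c "
from h import *
go([.5555,.2475,.188],70.7)"
```

```text
clock: 4.38
position: [0.5569, 0.2536, 0.1872]
ee_rot: [0.002, 0.169, 0.986, 0.003]
contact_force: [-4.8, 3.7, 15.8]
width: 0.0138
gripper_force: 32.4
t 4.38 pos [0.5569 0.2536 0.1872] tooly yaw 70.59 toolz [ 0.005  0.005 -1.   ]
F [-4.8  3.7 15.8] M [-0.09  1.14 -0.16] w 0.0138 g 32.40274786949158 q6 -0.92
turn about tool z -0.0019
then tool dxyz [-0.0007 -0.0062 -0.0009]
```

```bash
python3 steer.py '[[[0,0,-0.0025],0],[[0,0,0],0]]'
python3 -c "
from h import *
go([.5555,.2475,.188],70.7)
d=manip.get_image('wrist');cv2.imwrite('pics/w3.png',d['img'][:,:,::-1])"
```

```text
clock: 4.55
position: [0.5568, 0.2526, 0.1874]
ee_rot: [0.002, 0.169, 0.986, 0.002]
contact_force: [-1.9, 3.6, 9.5]
width: 0.014
gripper_force: 25.1
t 4.55 pos [0.5568 0.2526 0.1874] tooly yaw 70.6 toolz [ 0.004  0.003 -1.   ]
F [-1.9  3.6  9.5] M [-0.02  0.67 -0.05] w 0.014 g 25.106087028980255 q6 -0.92
turn about tool z -0.0018
then tool dxyz [-0.0005 -0.0052 -0.0006]
```

View pics/w3.png

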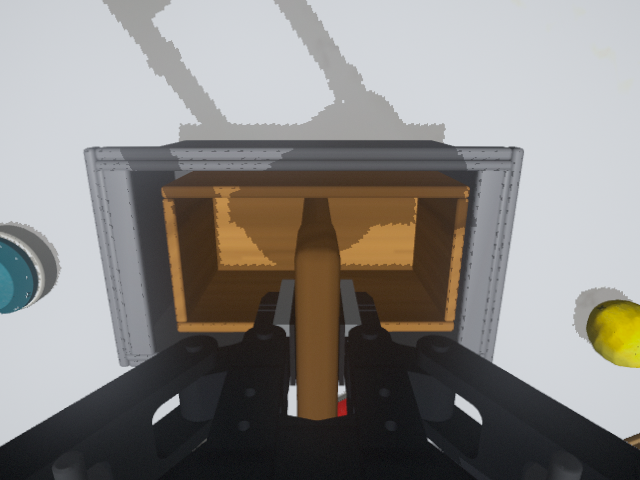

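The wrist view shows the caddy level. Its right (+y) edge at x≈468 sits under the rim's inner edge, with a gap on the left (133 to 165). I'll shift it about 6 mm towards −y.

```bash
python3 steer.py '[[[0,-0.001,-0.001],0],[[0,-0.001,0],0],[[0,0,0],0]]'
python3 steer.py '[[[0,-0.002,0],0],[[0,-0.002,0],0],[[0,0,0],0]]'
python3 -c "
from h import *
go([.5555,.2475,.188],70.7)"
```

```text
clock: 4.85
position: [0.5566, 0.2515, 0.1877]
ee_rot: [0.002, 0.169, 0.986, 0.003]
contact_force: [-1.6, 5.2, 7.7]
width: 0.0136
gripper_force: 23.7
clock: 5.1
position: [0.5562, 0.248, 0.188]
ee_rot: [0.003, 0.169, 0.986, 0.003]
contact_force: [0.1, 4.5, 6.3]
width: 0.0134
gripper_force: 23.8
t 5.1 pos [0.5562 0.248  0.188 ] tooly yaw 70.56 toolz [ 0.007  0.006 -1.   ]
F [0.1 4.5 6.3] M [ 0.82  0.18 -0.09] w 0.0134 g 23.845510482788086 q6 -0.93
turn about tool z -0.0024
then tool dxyz [ 0.0005 -0.0007  0.    ]
```

```bash
python3 steer.py '[[[0,0,-0.002],0],[[0,0,-0.001],0],[[0,0,0],0]]'; python3 steer.py '[[[0,0,-0.002],0],[[0,0,0],0]]'
python3 -c "
from h import *
go([.5555,.2475,.198],70.7)"
```

```text
clock: 5.35
position: [0.5535, 0.245, 0.1876]
ee_rot: [-0.001, 0.169, 0.986, -0.001]
contact_force: [0.3, 0.8, -0.6]
width: 0.0136
gripper_force: 22.6
clock: 5.52
position: [0.5538, 0.2453, 0.1897]
ee_rot: [-0.001, 0.169, 0.986, -0.0]
contact_force: [0.3, -0.1, -4.3]
width: 0.0137
gripper_force: 22.2
t 5.52 pos [0.5538 0.2453 0.1897] tooly yaw 70.59 toolz [-0.001 -0.001 -1.   ]
F [ 0.3 -0.1 -4.3] M [ 0.01 -0.02  0.06] w 0.0137 g 22.23062753677368 q6 -0.93
turn about tool z -0.0018
then tool dxyz [-0.0009  0.0026 -0.0083]
```

The reading is −4.3 N, roughly the caddy's weight, so it hangs free. I'll centre it by 2 mm and lift carefully.

```bash
python3 steer.py '[[[0,0.002,0],0],[[0,0,-0.003],0],[[0,0,-0.003],0],[[0,0,0],0]]' 0.01 40
python3 steer.py '[[[0,0,-0.005],0],[[0,0,-0.005],0],[[0,0,0],0]]'
python3 -c "
from h import *
go([.5555,.2475,.29],70.7)"
```

```text
clock: 5.85
position: [0.5552, 0.2478, 0.197]
ee_rot: [0.001, 0.168, 0.986, 0.0]
contact_force: [0.4, 0.2, -3.5]
width: 0.0135
gripper_force: 44.0
clock: 6.1
position: [0.5555, 0.2479, 0.2078]
ee_rot: [0.001, 0.168, 0.986, 0.001]
contact_force: [0.2, -0.0, -4.2]
width: 0.0132
gripper_force: 43.9
t 6.1 pos [0.5555 0.2479 0.2078] tooly yaw 70.6 toolz [ 0.003  0.001 -1.   ]
F [ 0.2 -0.  -4.2] M [ 0.02 -0.02 -0.02] w 0.0132 g 43.94874572753906 q6 -0.93
turn about tool z -0.0017
then tool dxyz [-0.0004 -0.0002 -0.0822]
```

```bash
python3 steer.py '[[[0,0,-0.015],0],[[0,0,-0.02],0],[[0,0,-0.02],0],[[0,0,-0.02],0],[[0,0,-0.02],0]]'
python3 steer.py '[[[0,0,0],0],[[0,0,0],0]]'
python3 -c "
from h import *
go([.483,-.208,.30],98)"
```

```text
clock: 6.52
position: [0.5546, 0.2476, 0.3024]
ee_rot: [0.0, 0.168, 0.986, 0.0]
contact_force: [-0.5, -0.2, -5.1]
width: 0.0132
gripper_force: 43.9
clock: 6.68
position: [0.5552, 0.2478, 0.3023]
ee_rot: [0.001, 0.169, 0.986, 0.001]
contact_force: [-0.2, 0.5, -5.4]
width: 0.0139
gripper_force: 43.9
t 6.68 pos [0.5552 0.2478 0.3023] tooly yaw 70.6 toolz [ 0.003  0.001 -1.   ]
F [-0.2  0.5 -5.4] M [-0.07  0.07  0.01] w 0.0139 g 43.860697746276855 q6 -0.93
turn about tool z -0.4782
then tool dxyz [ 0.1349 -0.4413  0.0017]
```

```bash
python3 steer.py '[[[0,0,0],-0.08],[[0,0,0],-0.1],[[0,0,0],-0.1],[[0,0,0],-0.1],[[0,0,0],-0.098]]'
python3 steer.py '[[[0.005,-0.015,0],0],[[0.007,-0.023,0],0],[[0.007,-0.023,0],0],[[0.007,-0.023,0],0],[[0.007,-0.023,0],0]]'
python3 steer.py '[[[0.007,-0.023,0],0],[[0.007,-0.023,0],0],[[0.007,-0.023,0],0],[[0.007,-0.023,0],0],[[0.007,-0.023,0],0]]'
python3 steer.py '[[[0.007,-0.023,0],0],[[0.007,-0.023,0],0],[[0.007,-0.023,0],0],[[0.007,-0.023,0],0],[[0.007,-0.023,0],0]]'
python3 steer.py '[[[0.007,-0.023,0],0],[[0.007,-0.023,0],0],[[0.007,-0.023,0],0],[[0.005,-0.015,0],0],[[0,0,0],0]]'
python3 -c "
from h import *
go([.483,-.208,.175],98)"
```

```text
clock: 7.1
position: [0.5538, 0.2473, 0.2989]
ee_rot: [-0.002, -0.072, 0.997, -0.0]
contact_force: [0.2, 0.4, -4.3]
width: 0.0136
gripper_force: 43.9
clock: 7.52
position: [0.5355, 0.1356, 0.2994]
ee_rot: [-0.002, -0.069, 0.998, -0.0]
contact_force: [0.3, -0.4, -4.5]
width: 0.0141
gripper_force: 43.9
clock: 7.93
position: [0.5166, 0.0169, 0.2996]
ee_rot: [-0.002, -0.069, 0.998, 0.0]
contact_force: [-0.5, 0.2, -4.7]
width: 0.0135
gripper_force: 43.9
clock: 8.35
position: [0.4979, -0.1016, 0.2996]
ee_rot: [-0.001, -0.069, 0.998, 0.0]
contact_force: [0.6, 0.5, -5.0]
width: 0.0133
gripper_force: 43.9
clock: 8.77
position: [0.4838, -0.1906, 0.2995]
ee_rot: [-0.002, -0.067, 0.998, -0.001]
contact_force: [0.4, -1.4, -4.6]
width: 0.0132
gripper_force: 43.9
t 8.77 pos [ 0.4838 -0.1906  0.2995] tooly yaw 97.73 toolz [-0.003 -0.002 -1.   ]
F [ 0.4 -1.4 -4.6] M [ 0.01  0.08 -0.02] w 0.0132 g 43.94360661506653 q6 -2.21
turn about tool z -0.0047
then tool dxyz [ 0.0027 -0.017   0.1245]
```

Over the tray now; shift and descend to about 20 mm above its floor, then look.

```bash
python3 steer.py '[[[0.0027,-0.017,0.02],0],[[0,0,0.025],0],[[0,0,0.025],0],[[0,0,0.025],0],[[0,0,0.02],0]]'
python3 steer.py '[[[0,0,0.005],0],[[0,0,0],0],[[0,0,0],0]]'
python3 -c "
from h import *
go([.483,-.208,.155],98)
grab('side','side3.png')
a=cv2.imread('pics/side3.png')[80:280,330:490];b=grab('scene','scene3.png');b=cv2.imread('pics/scene3.png')[140:340,350:550]
f=lambda i:cv2.convertScaleAbs(cv2.resize(i,None,fx=2.2,fy=2.2),alpha=1.8,beta=20)
cv2.imwrite('pics/c3.png',np.hstack([f(a),f(b)]))"
```

```text
clock: 9.18
position: [0.4832, -0.2033, 0.1832]
ee_rot: [-0.002, -0.069, 0.998, 0.001]
contact_force: [-1.8, 0.1, -3.9]
width: 0.0136
gripper_force: 43.9
clock: 9.43
position: [0.4852, -0.2043, 0.1815]
ee_rot: [0.0, -0.07, 0.998, 0.0]
contact_force: [0.5, -0.4, -5.2]
width: 0.0132
gripper_force: 43.9
t 9.43 pos [ 0.4852 -0.2043  0.1815] tooly yaw 97.98 toolz [ 0.  0. -1.]
F [ 0.5 -0.4 -5.2] M [-0.04 -0.03 -0.  ] w 0.0132 g 43.883716464042664 q6 -2.24
turn about tool z -0.0004
then tool dxyz [ 0.0027 -0.0033  0.0265]
```

View pics/c3.png

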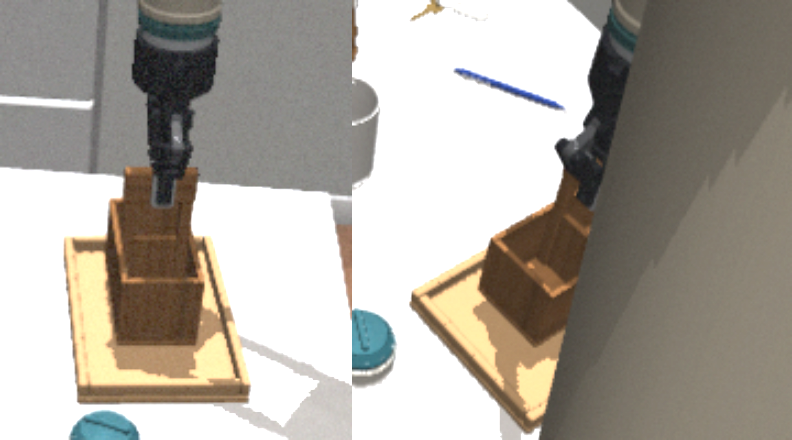

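The crops show the caddy level and inside the tray's rims, lined up with the tray in both views. I'll lower it slowly until the weight comes off the wrist.

```bash
python3 steer.py '[[[0,0,0.007],0],[[0,0,0.007],0],[[0,0,0.004],0],[[0,0,0.002],0],[[0,0,0],0]]'
python3 steer.py '[[[0,0,0.002],0],[[0,0,0.001],0],[[0,0,0],0]]'
python3 steer.py '[[[0,0,0.001],0],[[0,0,0.001],0],[[0,0,0],0]]'
```

```text
clock: 9.95
position: [0.4847, -0.2041, 0.1605]
ee_rot: [-0.001, -0.07, 0.998, 0.0]
contact_force: [-0.0, 0.0, -4.3]
width: 0.0136
gripper_force: 43.9
clock: 10.2
position: [0.4851, -0.2044, 0.1581]
ee_rot: [-0.0, -0.07, 0.998, 0.0]
contact_force: [-0.4, -0.4, -4.4]
width: 0.0134
gripper_force: 43.8
clock: 10.45
position: [0.4851, -0.2044, 0.1562]
ee_rot: [-0.0, -0.07, 0.998, 0.0]
contact_force: [0.1, -0.3, -4.3]
width: 0.0136
gripper_force: 43.9
```

```bash
python3 steer.py '[[[0,0,0.001],0],[[0,0,0],0],[[0,0,0],0]]'
python3 steer.py '[[[0,0,0.001],0],[[0,0,0],0],[[0,0,0],0]]'
```

```text
clock: 10.7
position: [0.4851, -0.2044, 0.1552]
ee_rot: [-0.0, -0.07, 0.998, 0.0]
contact_force: [-0.5, -0.0, -4.4]
width: 0.0133
gripper_force: 43.8
clock: 10.95
position: [0.4853, -0.2045, 0.1545]
ee_rot: [0.0, -0.07, 0.998, -0.0]
contact_force: [-0.4, -0.4, -2.3]
width: 0.0134
gripper_force: 44.0
```

Contact begins at TCP z = 0.1545, close to the predicted 0.154. Half a millimetre more, then release slowly.

```bash
python3 steer.py '[[[0,0,0.0007],0],[[0,0,0],0],[[0,0,0],0]]'
python3 steer.py '[[[0,0,0],0],[[0,0,0],0],[[0,0,0],0]]' 0.01 20
python3 steer.py '[[[0,0,0],0],[[0,0,0],0],[[0,0,0],0]]' 0.022
python3 steer.py '[[[0,0,0],0],[[0,0,0],0],[[0,0,0],0]]' 0.045
python3 -c "
from h import *
go([.485,-.2045,.25])"
```

```text
clock: 11.2
position: [0.4853, -0.2047, 0.1543]
ee_rot: [0.0, -0.07, 0.998, -0.0]
contact_force: [-2.0, -0.6, 3.5]
width: 0.0136
gripper_force: 45.0
clock: 11.45
position: [0.4853, -0.2047, 0.1543]
ee_rot: [0.0, -0.07, 0.998, -0.0]
contact_force: [-2.9, -1.5, 5.3]
width: 0.0132
gripper_force: 45.4
clock: 11.7
position: [0.4854, -0.2042, 0.1534]
ee_rot: [0.0, -0.07, 0.998, 0.0]
contact_force: [-0.0, 0.7, -0.2]
width: 0.0222
gripper_force: 0.0
clock: 11.95
position: [0.4852, -0.2043, 0.1534]
ee_rot: [0.0, -0.07, 0.998, 0.0]
contact_force: [0.3, -0.4, -0.4]
width: 0.0448
gripper_force: 0.0
t 11.95 pos [ 0.4852 -0.2043  0.1534] tooly yaw 97.99 toolz [-0.  0. -1.]
F [ 0.3 -0.4 -0.4] M [ 0.04 -0.06  0.04] w 0.0448 g 0.0 q6 -2.24
then tool dxyz [ 0.0002 -0.0001 -0.0966]
```

```bash
python3 steer.py '[[[0,0,-0.01],0],[[0,0,-0.025],0],[[0,0,-0.03],0],[[0,0,-0.03],0],[[0,0,-0.03],0]]'
python3 steer.py '[[[0,0,-0.03],0],[[0,0,0],0],[[0,0,0],0],[[0,0,0],0],[[0,0,0],0]]'
python3 -c "
from h import *
go(None)
grab('side','side4.png');a=cv2.imread('pics/side4.png')[130:430,200:500]
cv2.imwrite('pics/c4.png',cv2.convertScaleAbs(cv2.resize(a,None,fx=1.9,fy=1.9),alpha=1.8,beta=20))"
```

```text
clock: 12.37
position: [0.485, -0.2043, 0.2807]
ee_rot: [0.0, -0.07, 0.998, -0.0]
contact_force: [1.3, 0.0, 1.0]
width: 0.0448
gripper_force: 0.0
clock: 12.78
position: [0.4844, -0.204, 0.3074]
ee_rot: [-0.001, -0.07, 0.998, 0.001]
contact_force: [-0.1, 0.0, -0.4]
width: 0.0443
gripper_force: 0.0
t 12.78 pos [ 0.4844 -0.204   0.3074] tooly yaw 97.99 toolz [-0.002  0.001 -1.   ]
F [-0.1  0.  -0.4] M [ 0.02  0.02 -0.01] w 0.0443 g 0.0 q6 -2.24
```

View pics/c4.png

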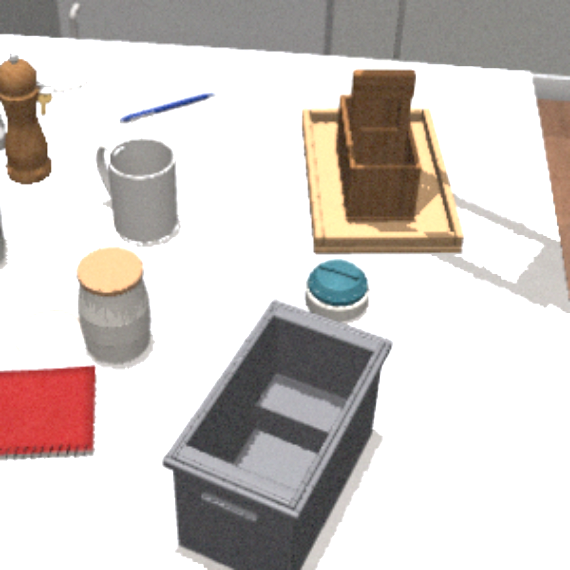

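The caddy stands upright inside the tray at about (385,165) in the crop. The bin is empty and the timer, mug and jar haven't moved. Handing in.

```bash
python3 -c "
from rig import manip
print(manip.sign_off())"
```

```text
the job is handed in; nothing more can be done
None
```

I levelled the caddy inside the bin, lifted it out and set it down upright on the bamboo tray's floor, leaving the timer, mug and jar where they were; it caught once under the +y rim on the way (about 27 N at the wrist) before I backed it off, and I handed the job in at about 12.8 s with no verdict returned.

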